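# Press the round-jet nozzle onto the drying-air outlet

## Robot

A 6-joint arm with a two-finger parallel gripper is mounted at the origin on the work surface. World frame = base frame: x ahead of the robot, y to its left, z up, the work surface at z = 0. Lengths are in mm, angles in rad, forces in N, time in s.
With the tool pointing down it reaches from about 375 to 900 mm from the base axis. Payload 3.1 kg.
Tool frame: the origin (TCP) lies midway between the tips of the shut fingers; the grasp point (between the pads) lies 19 mm behind it (tcp_to_grasp is the distance from the TCP to the grasp point, in mm); z points along the fingers, y is the line along which they close (so a half turn about z gives the same grasp; the last joint's range is limited). The gripper opens to 87 mm and grips with 3 to 60 N. Pads are 19 mm wide; open, the fingers measure 117 mm over their backs; the gripper's body (75 mm by 190 mm) begins 51 mm behind the grasp point.
Start: joints at [-1.448, 0.527, 1.433, -0, 1.181, -0.178], TCP at [185.201, -596.906, 222.548] pointing down, gripper open.
Joint ranges: [-3.08, 3.08], [-0.75, 2.2], [0.22, 2.44], [-1.43, 4.57], [0, 2.65], [-2.85, 2.85]. Speed limits (rad/s): [2.79, 2.79, 3.14, 3.14, 3.14, 3.14].

## Interface

Orientations are given as a rotation vector (axis times angle).
In Python, from rig import state, camera, get_calibration, sign_off, find_in, masks_of, place_of, tcp_to_grasp gives the robot as it stands. The module is installed in compiled form; this text tells all that it offers.
- The arm moves only by the tool move_arm, never from a script. Its argument "increments" is a list of rows, each a list of 7 numbers: the shift along the world's x, y, z normalised to -1 to 1, where 1 is 0.2 m, then the turn, a rotation vector about the world's x, y, z normalised to -1 to 1, where 1 is 180 degrees, then the opening, from -1 (shut) to 1 (fully open). In form: [[tx, ty, tz, rx, ry, rz, hand], ...]. A call has exactly 10 rows; each row is the pose to reach, as a shift and turn from the pose commanded when the call began, turning the shorter way round; what a row does not reach only later rows make up. A row lasts 1/12 s, in which the tool goes at most 41.7 mm and 7.16 degrees, less where a joint would pass 70% of its speed; a pose out of reach is approached as far as the arm can. A call with a number of a shift or a turn outside -1 to 1 is refused whole. A call with a gripper value outside its range is refused whole. The fingers move at their own pace and stop on an object; the grip force is fixed at half the most. Time passes only in rows, so rows that repeat a pose let the fingers close, or fill a call up. It gives the time, the measured TCP pose, the force, the opening and the grip force at its end, in the units of the state.
- state(): the state, without advancing time (a new reading comes with each control period).
- camera(name): name is "scene" or "top"; returns the picture (384x512x3 uint8, red, green, blue); there is no depth.
- get_calibration(name): a dict with "fx", "fy", "cx", "cy" (pixels), "R" (3x3) and "t" (3): a world point X has camera coordinates R X + t. Camera axes: x right, y down, z forward; pixel columns grow to the right and rows downward; lengths in mm; the calibration is good to about 2 mm. A picture is of the moment at which its call begins. get_calibration takes no time and is no camera call.
- sign_off(): hands the job in; it is judged then, once.
Trained networks look in the newest picture that a camera, given by its name, has taken for a name from the list of things; names that differ only in an ending like _2 or _b are one class to them, and where a whole thing is asked for, a point or a joint stands for the part that bears it (a point fixed in the world has none). Each returns a list of dicts, best first, with "conf" (0 to 1); they miss things now and then, are a little off and sometimes report something else, mostly with a low value. They report only what shows in the picture. A call takes as long as a camera call. They do not tell look-alikes from the thing itself.
- find_in(camera, query): "bbox" ([left, top, width, height] in pixels, round what is visible of it).
- masks_of(camera, query): "pixels" (384x512 bool, what is visible of it) and "bbox" ([left, top, width, height] in pixels, round what is visible of it).
- place_of(camera, query): "pixel" ([column, row] in pixels: a listed point, or the origin of a listed thing).
The state is a dict: "time_s": time; "qpos": joint angles; "qd": joint speeds; "joint_torque": joint torques, N m; "ee_pos": TCP position; "tool_rot": TCP orientation; "wrist_force": force on the tool from outside, world axes, zero at the start; "ft_torque": the same for the moment, N m; "width": finger opening in mm; "grasp_force": force on a finger pad.
Only numpy, scipy, OpenCV 4.12 (cv2) and the standard library are available. Lean on these libraries where they do the work, as an engineer would, in place of code of your own. Each camera call takes 0.05 s, during which the arm holds its last target. There are 200 camera calls.

## Task

Get the drying station ready: pick the round-jet nozzle (the one with the narrow round spout) off the grey mat, set it upright over the ribbed taper on the white air outlet, and press it firmly straight down until its rim is home on the metal flange and it stays there by friction when you let go. Leave the flat-slot nozzle and the blanking cap standing where they are.

Things in the scene. Friction and masses are not known exactly. Their poses are not given: they have to be found in the camera images.
- round_nozzle_mid (a point): Round-jet nozzle: loose, dark grey plastic, 45 g, upright on its open end on the grey mat (3 mm). 80 mm tall: straight round collar 48 mm across up to 46 mm (grip there, any yaw), then a narrow round spout, 19 mm at the top. Point: on its axis half-way up, 40 mm above its rim; z along the axis, up. Hollow from below: bore tapers from 40 mm at the mouth (flare 45 mm) to 23 mm at 46 mm depth.
- spigot_seat (a point): White fixed box 120 x 120 x 45 mm, on it a metal flange 60 mm wide, 6 mm thick, and an upright taper 43 mm tall with six springy black ribs, 45 mm over ribs at the flange, 27 at the rounded tip. Point: centre of flange's top, z up. Nozzle set on loosely stops 8 mm above the flange; pressing takes a push rising to 10-20 N, then a hard stop: rim on flange, nozzle middle 40 mm above this point.
- flat_nozzle_mid (a point): The flat-slot nozzle, to be left alone: same dark grey plastic and 48 mm collar, 80 mm tall, but its upper end is a flat wide blade 54 x 16 mm with a slot. Stands upright on the mat. This point is on its axis, 40 mm above its lower rim.
- cap_mid (a point): The blanking cap, to be left alone: same dark grey plastic, a closed low disc 48 mm in diameter and 30 mm tall. Stands on the mat. This point is on its axis half-way up, 15 mm above its lower rim.
There are look-alikes about, which are no part of the job. Leave any yellow look-alike of the part that bears round_nozzle_mid alone.

How it is judged:
By the outcome, as a careful person would: the job done as asked, in the order asked, and still so for the second after the job is handed in, with the robot touching nothing.
It also fails if it takes over 38 s, if anything falls off the work surface, if the arm or the gripper's body presses on something with over 40 N, if the wrist force passes 120 N, or if a joint passes its speed limit or range.

## Working session

There is one attempt and no reset: what is moved stays moved. The work goes in short steps, Python scripts to look and compute and a tool call to move; the robot and the scene stay as the last step left them, time stands still between calls to the robot, and variables do not carry over. Pictures are saved under pics/ and viewed, at most 10 in all, crops included, and the job is handed in when it is done.

Besides the shell and the picture viewer there is one more tool, called after "Emit:" as name([rows], argument=value, ...), one row to a line, values as JSON. move_arm: Moves the arm, as the interface text tells. Its arguments: {"type":"object","properties":{"increments":{"type":"array"}},"required":["increments"]}

```bash
mkdir -p pics; python3 - <<'E'
from rig import *
import cv2,numpy as np
for c in("scene","top"):
    im=camera(c); cv2.imwrite(f"pics/{c}0.png",im[:,:,::-1])
    for q in("round_nozzle_mid","spigot_seat","flat_nozzle_mid","cap_mid"):
        print(c,q,[(np.round(d["pixel"],1).tolist(),round(d["conf"],2)) for d in place_of(c,q)])
    k=get_calibration(c); print({a:np.round(b,3).tolist() for a,b in k.items()})
s=state();print(s["time_s"],s["ee_pos"],s["tool_rot"],s["width"],tcp_to_grasp)
E
```

```text
scene round_nozzle_mid [([308.8, 152.2], 0.74), ([358.7, 196.9], 0.73), ([353.9, 142.5], 0.58)]
scene spigot_seat [([144.1, 240.1], 0.73)]
scene flat_nozzle_mid [([332.1, 256.1], 0.75)]
scene cap_mid [([265.0, 210.0], 0.91)]
{'fx': 387.86, 'fy': 387.86, 'cx': 252.083, 'cy': 191.931, 'R': [[0.177, 0.984, 0.005], [0.704, -0.123, -0.699], [-0.688, 0.128, -0.715]], 't': [-97.897, -268.226, 1045.698]}
top round_nozzle_mid [([176.7, 259.7], 0.82), ([149.2, 189.4], 0.64)]
top spigot_seat [([349.6, 169.8], 0.8)]
top flat_nozzle_mid [([199.2, 129.8], 0.97)]
top cap_mid [([235.9, 198.5], 0.69)]
{'fx': 352.167, 'fy': 352.167, 'cx': 252.843, 'cy': 193.405, 'R': [[-0.013, -1.0, 0.023], [-0.998, 0.011, -0.067], [0.067, -0.024, -0.997]], 't': [13.011, 465.284, 709.971]}
0.5 [ 185.18322687 -596.88996013  222.51262681] [-3.10607128e+00 -4.70648981e-01  5.23852185e-05] 86.85105456339082 18.700000000000003
```

View pics/scene0.png

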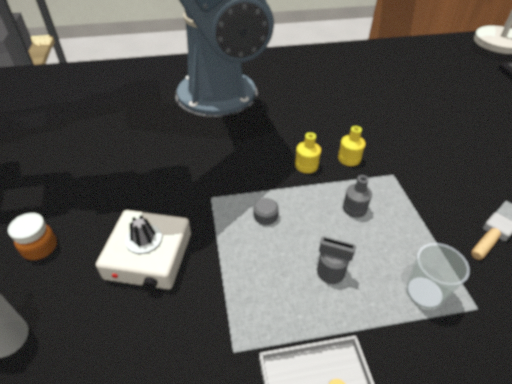

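View pics/top0.png

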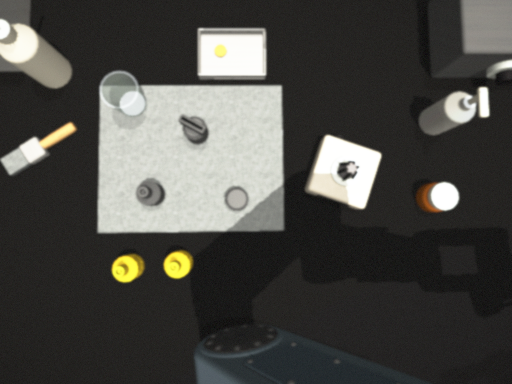

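Round-nozzle candidates in the scene image are yellow (309,152), yellow (354,142) and dark grey (359,197). The dark grey one, at (149,189) in top, is on the mat and has a narrow round spout, so it fits. Next I'll confirm it with a crop and triangulate.

```bash
cat > h.py <<'E'
import numpy as np
from rig import *
from scipy.optimize import least_squares
K={c:get_calibration(c) for c in("scene","top")}
def proj(c,X):
    k=K[c];p=np.array(k["R"])@X+np.array(k["t"]);return np.array([k["fx"]*p[0]/p[2]+k["cx"],k["fy"]*p[1]/p[2]+k["cy"]])
def ray_z(c,uv,z):
    return least_squares(lambda q:proj(c,np.array([q[0],q[1],z]))-uv,[500,0]).x
def tri(a,b):
    r=least_squares(lambda X:np.r_[proj("scene",X)-a,proj("top",X)-b],[500,0,40.]);return r.x,r.fun
E
python3 - <<'E'
from h import *
import cv2
np.set_printoptions(precision=1,suppress=True)
P={"round":((358.7,196.9),(149.2,189.4),43),"seat":((144.1,240.1),(349.6,169.8),51),"flat":((332.1,256.1),(199.2,129.8),43),"cap":((265,210),(235.9,198.5),18)}
for n,(a,b,z) in P.items():
    print(n,*tri(a,b),"scene@z",ray_z("scene",a,z),"top@z",ray_z("top",b,z))
ims=[]
for c,(u,v) in(("scene",(358,196)),("top",(149,189)),("scene",(144,240)),("top",(349,170))):
    im=camera(c)[:,:,::-1][v-40:v+40,u-50:u+50]; ims.append(cv2.resize(im,(400,300),interpolation=cv2.INTER_CUBIC))
cv2.imwrite("pics/crop.png",np.vstack([np.hstack(ims[:2]),np.hstack(ims[2:])]))
E
```

```text
round [474.  213.1  42.8] [-0.4  0.  -0.4 -0.1] scene@z [474.2 213.8] top@z [473.7 212.2]
seat [ 508.7 -178.1   47.4] [-2.8 -0.4 -3.5 -0.2] scene@z [ 513.3 -172.8] top@z [ 507.8 -183.9]
flat [593.  118.8  45.3] [-2.2  0.2 -2.7 -0.7] scene@z [591.9 123.3] top@z [592.2 113.8]
cap [455.1  42.1  18.9] [ 0.1 -0.   0.1  0. ] scene@z [454.3  42. ] top@z [455.2  42.4]
```

View pics/crop.png

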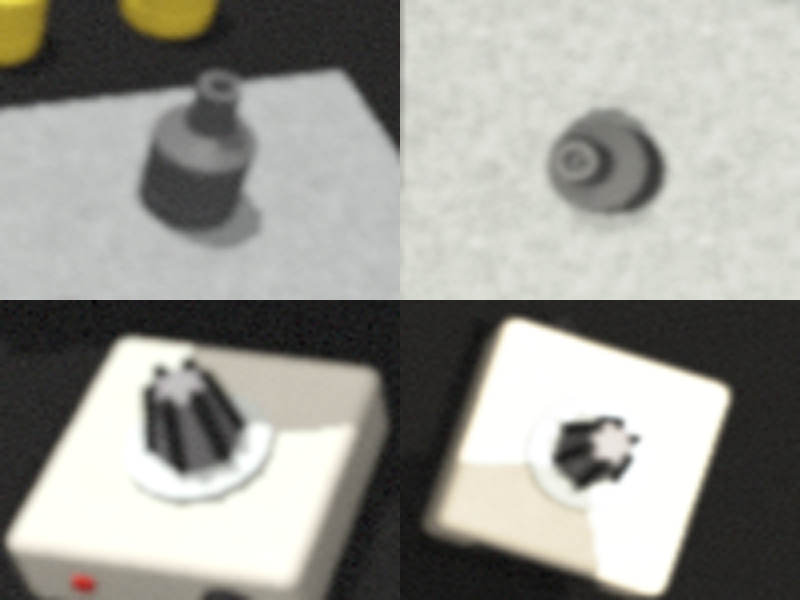

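The crop confirms that the dark nozzle with the narrow round spout is the target. The network's seat pixel is inconsistent between views (3 px residual), so I'll refine it from the taper tip, about scene (139.5,222.7) and top (351.8,167.3), and the box-top corners.

```bash
python3 - <<'E'
from h import *
np.set_printoptions(precision=1,suppress=True)
f=lambda c,u,v:(np.array([u/4,v/3.75])+((94,200) if c=="scene" else (299,130)))
a=f("scene",182,85);b=f("top",211,140)
print("tip",*tri(a,b),ray_z("scene",a,94),ray_z("top",b,94))
for c,P in(("top",[(110,18),(330,85),(260,297),(30,232)]),("scene",[(130,38),(378,75),(297,288),(10,242)])):
    Q=np.array([ray_z(c,f(c,*p),45) for p in P]); print(c,Q.mean(0),np.linalg.norm(Q-np.roll(Q,1,0),axis=1))
for c,p in(("top",(182,152)),("scene",(200,148))): print(c,"flange",ray_z(c,f(c,*p),51))
for q in ("round_nozzle_mid",):
  for c in("scene","top"):
    for d in masks_of(c,q): print(c,np.round(d["bbox"],1),round(d["conf"],2))
from scipy.spatial.transform import Rotation as R
s=state();M=R.from_rotvec(s["tool_rot"]).as_matrix();print("tool y",M[:,1],"x",M[:,0])
E
```

```text
tip [ 507.5 -174.3   89.2] [-1.  -0.1 -1.2 -0.1] [ 512.3 -171.6] [ 506.6 -175. ]
top [ 504.3 -175.7] [122.2 116.2 119.6 119.2]
scene [ 510.8 -172. ] [116.1 114.6 115.  117.7]
top flange [ 506.4 -173.7]
scene flange [ 511.9 -172.9]
scene [296.9 134.9  26.   38.6] 0.89
scene [342.4 174.6  30.5  42.4] 0.88
scene [338.7 126.3  26.1  39.5] 0.57
top [136.5 180.1  26.   23.7] 0.87
top [163.4 250.1  31.   27.8] 0.59
tool y [ 0.3 -1.   0. ] x [ 1.   0.3 -0. ]
```

Emit:
move_arm([
  [0.15, 0.2, 0, 0, 0, 0, 1],
  [0.3, 0.4, 0, 0, 0, 0, 1],
  [0.45, 0.6, 0, 0, 0, 0, 1],
  [0.6, 0.8, 0, 0, 0, 0, 1],
  [0.75, 1, 0, 0, 0, 0, 1],
  [0.75, 1, 0, 0, 0, 0, 1],
  [0.75, 1, 0, 0, 0, 0, 1],
  [0.75, 1, 0, 0, 0, 0, 1],
  [0.75, 1, 0, 0, 0, 0, 1],
  [0.75, 1, 0, 0, 0, 0, 1],
])

```text
time_s: 1.63
ee_pos: [334.8, -398.4, 222.8]
tool_rot: [3.105, 0.469, 0.0]
wrist_force: [0.1, 0.0, -0.2]
width: 87.2
grasp_force: 0.0
```

Emit:
move_arm([
  [0.1, 0.1, 0, 0, 0, 0, 1],
  [0.2, 0.2, 0, 0, 0, 0, 1],
  [0.3, 0.3, 0, 0, 0, 0, 1],
  [0.4, 0.4, 0, 0, 0, 0, 1],
  [0.5, 0.5, 0, 0, 0, 0, 1],
  [0.6, 0.6, 0, 0, 0, 0, 1],
  [0.7, 0.7, 0, 0, 0, 0, 1],
  [0.8, 0.8, 0, 0, 0, 0, 1],
  [0.8, 0.9, 0, 0, 0, 0, 1],
  [0.8, 1, 0, 0, 0, 0, 1],
])

```text
time_s: 2.47
ee_pos: [496.3, -198.1, 222.3]
tool_rot: [3.106, 0.468, 0.001]
wrist_force: [0.5, 0.1, 0.3]
width: 87.1
grasp_force: 0.0
```

Emit:
move_arm([
  [0, 0.1, 0, 0, 0, 0, 1],
  [0, 0.2, 0, 0, 0, 0, 1],
  [0, 0.3, 0, 0, 0, 0, 1],
  [0, 0.4, 0, 0, 0, 0, 1],
  [0, 0.5, 0, 0, 0, 0, 1],
  [0, 0.6, 0, 0, 0, 0, 1],
  [0, 0.7, 0, 0, 0, 0, 1],
  [0, 0.8, 0, 0, 0, 0, 1],
  [0, 0.9, 0, 0, 0, 0, 1],
  [0, 1, 0, 0, 0, 0, 1],
])

```text
time_s: 3.3
ee_pos: [495.9, 2.1, 222.5]
tool_rot: [3.106, 0.466, 0.001]
wrist_force: [0.3, -0.9, -0.3]
width: 87.0
grasp_force: 0.0
```

Emit:
move_arm([
  [0, 0.1, 0, 0, 0, 0, 1],
  [0, 0.2, 0, 0, 0, 0, 1],
  [0, 0.3, 0, 0, 0, 0, 1],
  [0, 0.4, 0, 0, 0, 0, 1],
  [-0.05, 0.5, 0, 0, 0, 0, 1],
  [-0.1, 0.6, -0.1, 0, 0, 0, 1],
  [-0.1, 0.7, -0.2, 0, 0, 0, 1],
  [-0.1, 0.8, -0.3, 0, 0, 0, 1],
  [-0.1, 0.9, -0.3, 0, 0, 0, 1],
  [-0.1, 1, -0.3, 0, 0, 0, 1],
])

```text
time_s: 4.13
ee_pos: [475.5, 202.3, 161.0]
tool_rot: [3.107, 0.466, -0.005]
wrist_force: [0.1, -0.0, 0.0]
width: 86.7
grasp_force: 0.0
```

Emit:
move_arm([
  [-0.005, 0.05, -0.1, 0, 0, 0, 1],
  [-0.005, 0.05, -0.2, 0, 0, 0, 1],
  [-0.005, 0.05, -0.3, 0, 0, 0, 1],
  [-0.005, 0.05, -0.4, 0, 0, 0, 1],
  [-0.005, 0.05, -0.5, 0, 0, 0, 1],
  [-0.005, 0.05, -0.6, 0, 0, 0, 1],
  [-0.005, 0.05, -0.65, 0, 0, 0, 1],
  [-0.005, 0.05, -0.7, 0, 0, 0, 1],
  [-0.005, 0.05, -0.71, 0, 0, 0, 1],
  [-0.005, 0.05, -0.71, 0, 0, 0, 1],
])

```text
time_s: 4.97
ee_pos: [474.6, 212.6, 20.2]
tool_rot: [3.106, 0.469, -0.001]
wrist_force: [-1.0, 0.1, 0.2]
width: 87.1
grasp_force: 0.0
```

Emit:
move_arm([
  [0, 0, 0, 0, 0, 0, -1],
  [0, 0, 0, 0, 0, 0, -1],
  [0, 0, 0, 0, 0, 0, -1],
  [0, 0, 0, 0, 0, 0, -1],
  [0, 0, 0, 0, 0, 0, -1],
  [0, 0, 0, 0, 0, 0, -1],
  [0, 0, 0, 0, 0, 0, -1],
  [0, 0, 0, 0, 0, 0, -1],
  [0, 0, 0, 0, 0, 0, -1],
  [0, 0, 0, 0, 0, 0, -1],
])

```text
time_s: 5.8
ee_pos: [474.3, 213.2, 20.7]
tool_rot: [-3.106, -0.471, -0.0]
wrist_force: [-0.5, 1.4, 2.7]
width: 47.8
grasp_force: 31.0
```

Emit:
move_arm([
  [0, 0, 0.05, 0, 0, 0, -1],
  [0, 0, 0.15, 0, 0, 0, -1],
  [0, 0, 0.25, 0, 0, 0, -1],
  [0, 0, 0.35, 0, 0, 0, -1],
  [0, 0, 0.45, 0, 0, 0, -1],
  [0, 0, 0.55, 0, 0, 0, -1],
  [0, 0, 0.65, 0, 0, 0, -1],
  [0, -0.08, 0.7, 0, 0, 0, -1],
  [0, -0.16, 0.75, 0, 0, 0, -1],
  [0, -0.25, 0.75, 0, 0, 0, -1],
])

```text
time_s: 6.63
ee_pos: [475.2, 163.1, 173.1]
tool_rot: [3.106, 0.473, 0.007]
wrist_force: [0.3, 0.2, -0.5]
width: 47.4
grasp_force: 30.9
```

Emit:
move_arm([
  [0.02, -0.1, 0, 0, 0, 0, -1],
  [0.04, -0.2, 0, 0, 0, 0, -1],
  [0.06, -0.3, 0, 0, 0, 0, -1],
  [0.08, -0.4, 0, 0, 0, 0, -1],
  [0.1, -0.5, 0, 0, 0, 0, -1],
  [0.12, -0.6, 0, 0, 0, 0, -1],
  [0.14, -0.7, 0, 0, 0, 0, -1],
  [0.16, -0.8, 0, 0, 0, 0, -1],
  [0.17, -0.9, 0, 0, 0, 0, -1],
  [0.17, -1, 0, 0, 0, 0, -1],
])

```text
time_s: 7.47
ee_pos: [508.4, -38.0, 171.0]
tool_rot: [3.106, 0.471, 0.001]
wrist_force: [0.3, -0.0, -0.3]
width: 48.0
grasp_force: 30.9
```

Emit:
move_arm([
  [0, -0.1, 0, 0, 0, 0, -1],
  [0, -0.2, 0, 0, 0, 0, -1],
  [0, -0.3, 0, 0, 0, 0, -1],
  [0, -0.4, 0, 0, 0, 0, -1],
  [0, -0.5, 0, 0, 0, 0, -1],
  [0, -0.58, 0, 0, 0, 0, -1],
  [0, -0.64, 0, 0, 0, 0, -1],
  [0, -0.68, -0.03, 0, 0, 0, -1],
  [0, -0.685, -0.06, 0, 0, 0, -1],
  [0, -0.685, -0.06, 0, 0, 0, -1],
])

```text
time_s: 8.3
ee_pos: [507.0, -173.3, 157.1]
tool_rot: [-3.104, -0.469, 0.004]
wrist_force: [-0.0, 0.2, -0.7]
width: 47.9
grasp_force: 30.9
```

```bash
python3 - <<'E'
from h import *
import cv2
s=state();print(s["time_s"],s["ee_pos"],s["width"],s["wrist_force"])
ims=[]
for c,(u,v) in(("scene",(144,225)),("top",(349,170))):
    im=camera(c)[:,:,::-1][v-60:v+60,u-50:u+50]; ims.append(cv2.resize(im,(400,480),interpolation=cv2.INTER_CUBIC))
cv2.imwrite("pics/above.png",np.hstack(ims))
g=s["ee_pos"]
for c in K:
  print(c,"pred mid",proj(c,g+[0,0,22.5]),[(np.round(d["pixel"],1),d["conf"]) for d in place_of(c,"round_nozzle_mid")])
E
```

```text
8.3 [ 506.99032537 -173.25993194  157.13975464] 47.938447574136774 [-0.0087574   0.20989062 -0.6577707 ]
scene pred mid [126.11277436 180.88678403] [(array([126.4, 178.4]), 0.83), (array([308.7, 152.4]), 0.76), (array([351.6, 145. ]), 0.74)]
top pred mid [366.73490554 159.65627526] [(array([124.3, 267.7]), 0.91), (array([179.5, 264. ]), 0.73)]
```

View pics/above.png

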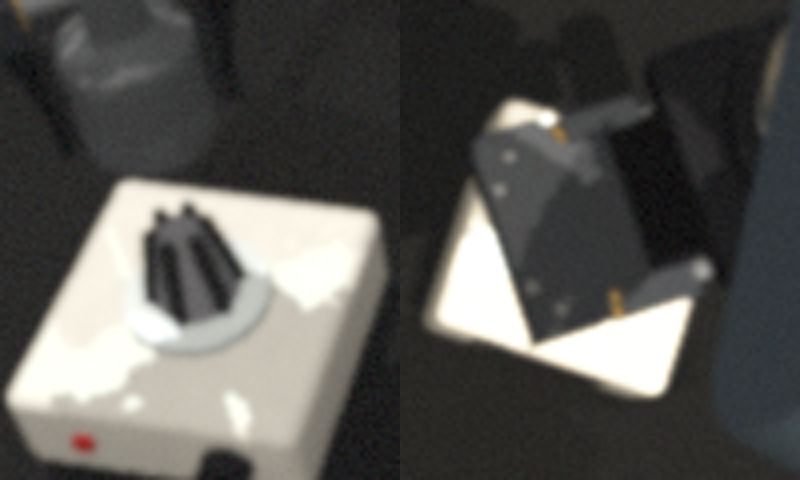

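The nozzle is held above the taper, with its rim at about scene (131,203) and the taper tip at (140,223). Next I'll overlay predicted outlines to refine the alignment.

```bash
python3 - <<'E'
from h import *
import cv2
s=state();g=s["ee_pos"];print(g)
im=camera("scene")[:,:,::-1];u,v=144,220
S=6;im=cv2.resize(im[v-50:v+50,u-50:u+50],None,fx=S,fy=S,interpolation=cv2.INTER_CUBIC)
im=np.clip(im*1.4,0,255).astype(np.uint8)
def circ(x,y,z,r,col):
    t=np.linspace(0,2*np.pi,60)
    p=np.array([proj("scene",np.array([x+r*np.cos(a),y+r*np.sin(a),z])) for a in t])
    cv2.polylines(im,[np.round((p-[u-50,v-50]+.5)*S-.5).astype(int)],True,col,1)
circ(g[0],g[1],g[2]-17.5,24,(0,255,255))
circ(g[0],g[1],g[2]+28.5,24,(0,255,255))
for x,y,c in((508.5,-173.5,(0,255,0)),(513,-172,(0,0,255))):
    circ(x,y,51,30,c);circ(x,y,51,22.5,c);circ(x,y,93,12,c)
cv2.imwrite("pics/ov.png",im)
E
```

```text
[ 508.02540979 -172.92145513  158.39538303]
```

View pics/ov.png

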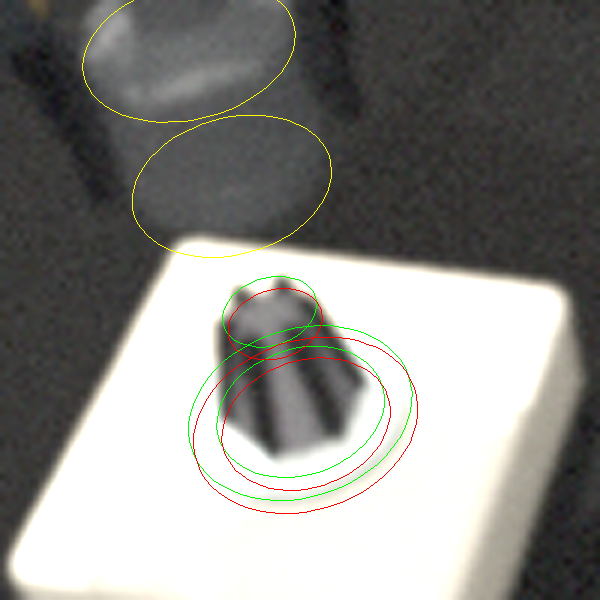

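The green outline (seat 508.5, −173.5) matches the flange edges and the tip, and the nozzle matches its prediction. I'm descending now.

Emit:
move_arm([
  [0, 0, -0.06, 0, 0, 0, -1],
  [0, 0, -0.12, 0, 0, 0, -1],
  [0, 0, -0.18, 0, 0, 0, -1],
  [0, 0, -0.23, 0, 0, 0, -1],
  [0, 0, -0.27, 0, 0, 0, -1],
  [0, 0, -0.31, 0, 0, 0, -1],
  [0, 0, -0.34, 0, 0, 0, -1],
  [0, 0, -0.36, 0, 0, 0, -1],
  [0, 0, -0.37, 0, 0, 0, -1],
  [0, 0, -0.37, 0, 0, 0, -1],
])

```text
time_s: 9.38
ee_pos: [510.3, -174.6, 84.9]
tool_rot: [3.104, 0.469, 0.006]
wrist_force: [5.1, 0.9, -1.0]
width: 47.8
grasp_force: 30.1
```

Emit:
move_arm([
  [0, 0, -0.01, 0, 0, 0, -1],
  [0, 0, -0.02, 0, 0, 0, -1],
  [0, 0, -0.025, 0, 0, 0, -1],
  [0, 0, -0.03, 0, 0, 0, -1],
  [0, 0, -0.035, 0, 0, 0, -1],
  [0, 0, -0.04, 0, 0, 0, -1],
  [0, 0, -0.045, 0, 0, 0, -1],
  [0, 0, -0.05, 0, 0, 0, -1],
  [0, 0, -0.05, 0, 0, 0, -1],
  [0, 0, -0.05, 0, 0, 0, -1],
])

```text
time_s: 10.22
ee_pos: [511.6, -174.6, 76.3]
tool_rot: [3.103, 0.468, 0.011]
wrist_force: [8.4, 3.2, 6.9]
width: 48.4
grasp_force: 30.1
```

The spigot pushes the tool towards +x, so I'll relieve that sideways error before pressing.

Emit:
move_arm([
  [0.01, 0, 0, 0, 0, 0, -1],
  [0.02, 0, 0, 0, 0, 0, -1],
  [0.02, 0, 0, 0, 0, 0, -1],
  [0.02, 0, 0, 0, 0, 0, -1],
  [0.02, 0, 0, 0, 0, 0, -1],
  [0.02, 0, 0, 0, 0, 0, -1],
  [0.02, 0, 0, 0, 0, 0, -1],
  [0.02, 0, 0, 0, 0, 0, -1],
  [0.02, 0, 0, 0, 0, 0, -1],
  [0.02, 0, 0, 0, 0, 0, -1],
])

```text
time_s: 11.05
ee_pos: [512.8, -174.0, 74.9]
tool_rot: [3.106, 0.47, 0.002]
wrist_force: [4.2, 1.6, 4.6]
width: 47.9
grasp_force: 31.1
```

Emit:
move_arm([
  [0.005, 0.002, 0, 0, 0, 0, -1],
  [0.008, 0.004, 0, 0, 0, 0, -1],
  [0.008, 0.004, -0.005, 0, 0, 0, -1],
  [0.008, 0.004, -0.01, 0, 0, 0, -1],
  [0.008, 0.004, -0.015, 0, 0, 0, -1],
  [0.008, 0.004, -0.02, 0, 0, 0, -1],
  [0.008, 0.004, -0.025, 0, 0, 0, -1],
  [0.008, 0.004, -0.03, 0, 0, 0, -1],
  [0.008, 0.004, -0.03, 0, 0, 0, -1],
  [0.008, 0.004, -0.03, 0, 0, 0, -1],
])

```text
time_s: 11.88
ee_pos: [513.5, -173.7, 69.7]
tool_rot: [3.105, 0.471, -0.001]
wrist_force: [0.4, -0.3, 13.0]
width: 47.8
grasp_force: 31.0
```

Sideways force is gone and the push is rising as expected. I'll keep pressing.

Emit:
move_arm([
  [0, 0, -0.005, 0, 0, 0, -1],
  [0, 0, -0.01, 0, 0, 0, -1],
  [0, 0, -0.015, 0, 0, 0, -1],
  [0, 0, -0.015, 0, 0, 0, -1],
  [0, 0, -0.015, 0, 0, 0, -1],
  [0, 0, -0.015, 0, 0, 0, -1],
  [0, 0, -0.015, 0, 0, 0, -1],
  [0, 0, -0.015, 0, 0, 0, -1],
  [0, 0, -0.015, 0, 0, 0, -1],
  [0, 0, -0.015, 0, 0, 0, -1],
])

```text
time_s: 12.72
ee_pos: [513.6, -173.7, 68.4]
tool_rot: [3.105, 0.472, 0.0]
wrist_force: [-2.7, 2.2, 25.0]
width: 47.7
grasp_force: 31.0
```

Emit:
move_arm([
  [0, 0, -0.005, 0, 0, 0, -1],
  [0, 0, -0.008, 0, 0, 0, -1],
  [0, 0, -0.008, 0, 0, 0, -1],
  [0, 0, -0.008, 0, 0, 0, -1],
  [0, 0, -0.008, 0, 0, 0, -1],
  [0, 0, -0.008, 0, 0, 0, -1],
  [0, 0, 0.004, 0, 0, 0, -1],
  [0, 0, 0.013, 0, 0, 0, -1],
  [0, 0, 0.013, 0, 0, 0, -1],
  [0, 0, 0.013, 0, 0, 0, -1],
])

```text
time_s: 13.55
ee_pos: [513.5, -173.6, 68.6]
tool_rot: [3.105, 0.471, -0.001]
wrist_force: [0.4, -0.7, 11.8]
width: 47.8
grasp_force: 31.0
```

Emit:
move_arm([
  [0, 0, 0, 0, 0, 0, -0.3],
  [0, 0, 0, 0, 0, 0, 0.3],
  [0, 0, 0, 0, 0, 0, 1],
  [0, 0, 0, 0, 0, 0, 1],
  [0, 0, 0, 0, 0, 0, 1],
  [0, 0, 0, 0, 0, 0, 1],
  [0, 0, 0, 0, 0, 0, 1],
  [0, 0, 0, 0, 0, 0, 1],
  [0, 0, 0, 0, 0, 0, 1],
  [0, 0, 0, 0, 0, 0, 1],
])

```text
time_s: 14.38
ee_pos: [513.8, -173.1, 68.1]
tool_rot: [-3.106, -0.471, 0.0]
wrist_force: [0.1, -0.5, 0.2]
width: 86.2
grasp_force: 0.0
```

Emit:
move_arm([
  [0, 0, 0.05, 0, 0, 0, 1],
  [0, 0, 0.1, 0, 0, 0, 1],
  [0, 0, 0.2, 0, 0, 0, 1],
  [0, 0, 0.3, 0, 0, 0, 1],
  [0, 0, 0.4, 0, 0, 0, 1],
  [0, 0, 0.5, 0, 0, 0, 1],
  [0, 0.15, 0.6, 0, 0, 0, 1],
  [0, 0.3, 0.7, 0, 0, 0, 1],
  [0, 0.45, 0.7, 0, 0, 0, 1],
  [0, 0.6, 0.7, 0, 0, 0, 1],
])

```text
time_s: 15.22
ee_pos: [514.8, -52.4, 211.1]
tool_rot: [3.104, 0.469, 0.008]
wrist_force: [0.3, -0.2, -0.3]
width: 87.1
grasp_force: 0.0
```

Emit:
move_arm([
  [0, 0.1, 0, 0, 0, 0, 1],
  [0, 0.2, 0, 0, 0, 0, 1],
  [0, 0.3, 0, 0, 0, 0, 1],
  [0, 0.4, 0, 0, 0, 0, 1],
  [0, 0.5, 0, 0, 0, 0, 1],
  [0, 0.5, 0, 0, 0, 0, 1],
  [0, 0.5, 0, 0, 0, 0, 1],
  [0, 0.5, 0, 0, 0, 0, 1],
  [0, 0.5, 0, 0, 0, 0, 1],
  [0, 0.5, 0, 0, 0, 0, 1],
])

```text
time_s: 16.05
ee_pos: [514.0, 45.9, 208.4]
tool_rot: [3.106, 0.469, 0.0]
wrist_force: [-0.5, 0.1, -0.3]
width: 86.8
grasp_force: 0.0
```

```bash
python3 - <<'E'
from h import *
import cv2
S=5;out=[]
X,Y=513,-173.5
for c,(u,v) in(("scene",(144,225)),("top",(349,170))):
    im=camera(c)[:,:,::-1]
    im=cv2.resize(im[v-50:v+50,u-40:u+40],None,fx=S,fy=S,interpolation=cv2.INTER_CUBIC)
    im=np.clip(im*1.2,0,255).astype(np.uint8)
    for z,r,col in((51,24,(0,0,255)),(97,24,(0,255,0)),(131,9.5,(0,255,255))):
        p=np.array([proj(c,np.array([X+r*np.cos(a),Y+r*np.sin(a),z])) for a in np.linspace(0,6.28,60)])
        cv2.polylines(im,[np.round((p-[u-40,v-50]+.5)*S).astype(int)],True,col,1)
    out.append(im)
cv2.imwrite("pics/seated.png",np.hstack(out))
E
```

```text
(no output)
```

View pics/seated.png

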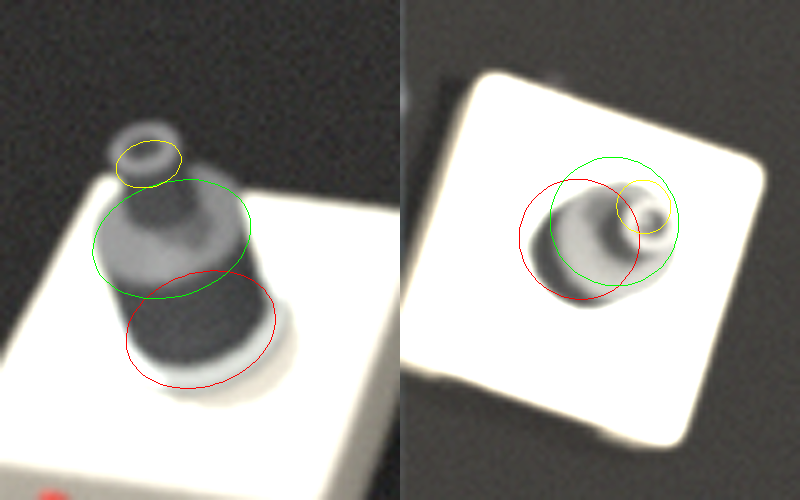

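The nozzle stands upright over the flange. Both views put it at smaller x than the 513 overlay, so I'll fit its axis and height from silhouettes to verify that the rim is home.

```bash
python3 - <<'E'
from h import *
import cv2
np.set_printoptions(precision=2,suppress=True)
S=5;out=[]
fs=lambda p:np.array(p)/S+[104,175]; ft=lambda p:np.array(p)/S+[309,120]
print("spout top",*tri(fs((146,147)),ft((248,225))))
M={}
for c in K:
    camera(c); near=fs((185,260)) if c=="scene" else ft((210,245))
    L=[d for d in masks_of(c,"round_nozzle_mid") if d["pixels"][int(near[1]),int(near[0])]]
    if L: M[c]=L[0]["pixels"]; print(c,L[0]["bbox"],L[0]["conf"])
    else: print(c,"none")
def sil(c,q):
    x,y,z,tx,ty=q;H=[]
    a=np.array([tx,ty,1.])
    im=np.zeros((384*8,512*8),np.uint8)
    P=[]
    for h,r in((0,24),(46,24),(55,12),(80,9.5)):
        P.append(np.array([proj(c,np.array([x,y,z])+a*h+r*np.array([np.cos(t),np.sin(t),0])) for t in np.linspace(0,6.28,40)]))
    for A,B in zip(P[:-1],P[1:]): cv2.fillConvexPoly(im,cv2.convexHull(np.round((np.vstack([A,B])+.5)*8).astype(np.int32)),255)
    return cv2.resize(im,(512,384),interpolation=cv2.INTER_AREA)/255.
from scipy.optimize import minimize
for cs in (list(M),)+tuple([c] for c in M):
  f=lambda q:sum(np.abs(sil(c,q)-M[c]).sum() for c in cs)
  for z0 in(51,59):
    g=(lambda p:f([p[0],p[1],z0,0,0])); r=minimize(g,[509,-174],method="Nelder-Mead",options=dict(initial_simplex=[[509,-174],[514,-174],[509,-169]],maxfev=60))
    print(cs,"z",z0,r.x,r.fun)
E
```

```text
spout top [ 505.74 -174.87  129.83] [-0.63 -0.1  -0.74 -0.03]
scene [123.9, 201.9, 34.2, 42.9] 0.63
top [334.2, 151.3, 29.5, 28.3] 0.95
['scene', 'top'] z 51 [ 506.13 -174.69] 133.93333333333334
['scene', 'top'] z 59 [ 507.5  -173.25] 272.1607843137255
['scene'] z 51 [ 506.12 -173.91] 80.10588235294118
['scene'] z 59 [ 512.32 -172.27] 120.56078431372549
['top'] z 51 [ 506.78 -175.83] 28.89803921568628
['top'] z 59 [ 505.83 -173.26] 33.70196078431373
```

The rim height fits z = 51 mm, with the spout top at about 130 mm and the hard stop felt in the force, so the nozzle is home and upright. I'm handing in.

```bash
python3 -c "
from rig import *
print(sign_off())"
```

```text
the job is handed in; nothing more can be done
None
```

The round-jet nozzle is pressed home on the air outlet's flange, upright and released, and it stayed put in the pictures taken after release. I sent the arm nowhere near the flat-slot nozzle, the blanking cap or the yellow look-alikes, and the job was handed in at about 16 s.

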